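# Square up a phone in its bay

## Robot

A 6-joint arm with a two-finger parallel gripper is mounted at the origin on the work surface. World frame = base frame: x ahead of the robot, y to its left, z up, the work surface at z = 0. Lengths are in mm, angles in rad, forces in N, time in s.
With the tool pointing down it reaches from about 350 to 725 mm from the base axis. Payload 6 kg.
Tool frame: the origin (TCP) lies between the finger pads; the fingertips stand robot.tcp_to_tips ahead of it and the grasp point (between the pads) lies 8 mm behind it (robot.tcp_to_tips is the distance from the TCP to the fingertips, in mm); z points along the fingers, y is the line along which they close (so a half turn about z gives the same grasp; the last joint's range is limited). The gripper opens to 85 mm and grips with 20 to 120 N. Pads are 22 mm wide; open, the fingers measure 114 mm over their backs; the gripper's body (76 mm by 85 mm) begins 54 mm behind the grasp point. The pads swing forward as they close: fully open they stand 13 mm farther back than shut.
Start: joints at [-0.825, 0.04, 0.085, 0, -1.615, -0.334], TCP at [240.163, -549.815, 242.261] pointing down, gripper open.
Joint ranges: [-2.56, 2.56], [-1.29, 2.01], [-1.08, 1.49], [-3.29, 1.98], [-2.81, -0.18], [-2.99, 2.99]. Speed limits (rad/s): [2.57, 2.57, 3.01, 3.14, 3.14, 3.14].

## Interface

Orientations are given as a rotation vector (axis times angle).
In Python, from cell import robot gives the robot as it stands. Calls block until the motion is done:
- robot.move_pose(position, orientation): joint-space move of the TCP to a pose.
- robot.servo_line(position, orientation=None, feed=150): straight line of the TCP; orientation=None keeps the orientation; feed is the mean speed in mm/s.
- robot.move_joints(angles): joint-space move.
- robot.gripper_open() and robot.grab(force=None): open the fingers fully, or close them until they stop; force is the grip in N (None keeps the last).
- robot.sleep(seconds).
- robot.ik(position, orientation): joint angles nearest the present ones, or None.
- robot.get_state(): the state.
- robot.snapshot(name): name is "side" or "top" or "wrist"; returns a dict with "pixels" (400x640x3 uint8, blue, green, red), "range_z" (400x640 float32, mm along the optical axis (not along the pixel's ray), 0 where there is no reading), "K" (3x3 intrinsics, pixels), "camera_from_world" (4x4, takes a point from world to camera coordinates). Camera axes: x right, y down, z forward; pixel columns grow to the right and rows downward; lengths in mm; the calibration is good to about 2 mm. The wrist camera is an equidistant fisheye: a pixel r from the principal point sees the ray r / f radians off the axis. A picture is of the moment at which its call begins.
A pose or a line that the arm cannot do raises robot.Unreachable and nothing moves.
- robot.job_done(): hands the job in; it is judged then, once.
Trained networks look in a picture, given as the dict that the camera call returned (one of the last four; its "shot" number tells which), for a name from the list of things; names that differ only in an ending like _2 or _b are one class to them, and where a whole thing is asked for, a point or a joint stands for the part that bears it (a point fixed in the world has none). Each returns a list of dicts, best first, with "conf" (0 to 1); they miss things now and then, are a little off and sometimes report something else, mostly with a low value. They report only what shows in the picture. A call takes as long as a camera call. They do not tell look-alikes from the thing itself.
- robot.boxes_of(thing, picture): "position" ([x, y, z] in mm, in world coordinates, good to about 4 mm: the middle of the surface that is visible of it).
- robot.place_of(thing, picture): "position" ([x, y, z] in mm, in world coordinates, good to about 4 mm: a listed point, or the origin of a listed thing).
The state is a dict: "t": time; "joint_pos": joint angles; "joint_vel": joint speeds; "tau": joint torques, N m; "ee_pos": TCP position; "eef_rot": TCP orientation; "force": force on the tool from outside, world axes, zero at the start; "ft_torque": the same for the moment, N m; "gripper_width": opening from 0.0 (shut) to 1.0 (fully open); "finger_force": force on a finger pad.
Only numpy, scipy, OpenCV 4.12 (cv2) and the standard library are available. Lean on these libraries where they do the work, as an engineer would, in place of code of your own. Each camera call takes 0.05 s, during which the arm holds its last target. There are 200 camera calls.

## Task

Push the gold phone along the bench, without picking it up, until it sits snugly in the nearer corner of the T-shaped aluminium stop: one long side flush against the long rail and one short end flush against the middle rib, on the side of the rib where the phone already lies. Leave the black phone, the jar of screws, the multimeter and the screwdriver where they are, and finish clear of the phone.

Things in the scene. Friction and masses are not known exactly. Their poses are not given: they have to be found in the camera images.
- gold_phone: Phone to push: gold, camera lenses on its upturned back. 152 mm long (its y), 76 wide (its x), 13 thick, upright edges, 0.17-0.34 kg, flat and loose on the bench. Origin: centre of its underside. Starts in either bay, turned up to 0.3 rad from the rail, about 25-85 mm clear of rail and rib. Snug, its origin is at x = -38, y = +82 or -82 mm in the stop's frame, its y axis parallel to the stop's.
- stop: T-shaped aluminium stop, fixed to the bench, rigid, 18 mm high, turned up to 0.15 rad. Origin: on the bench, middle of the long rail's face that looks to the robot. Rail: along y, 220 mm each way, x from 0 to +14 mm. Rib: from the rail towards the robot, x from -60 to 0 mm, y from -6 to +6 mm. The bays lie either side of the rib (y > 0, y < 0), on the robot's side of the rail.
- black_phone: A second phone, black with a dark screen facing up, in the other bay; to be left alone. 152 mm long (its y axis), 76 mm wide (its x axis) and 13 mm thick with upright edges, 0.24 kg, lying flat and loose on the bench. Origin: centre of its underside, on the bench; z up.
- jar: Small closed jar of screws, red cap, 40 mm across, 45 mm high, standing in front of the rib's end, between the bays. Origin: centre of its underside. To be left alone.
- meter: Green multimeter lying flat, 165 mm (y) by 85 mm (x), about 43 mm high, beyond the rail on one side. Origin: centre of its underside. To be left alone.
- driver: Red-handled screwdriver, 160 mm long, lying roughly parallel to the rail beyond it, on the other side from the meter. Origin: on the bench under the tool. To be left alone.
There are look-alikes about, which are no part of the job. Leave any turquoise look-alike of the gold_phone alone.

How it is judged:
By the outcome, as a careful person would: the job done as asked, in the order asked, and still so for the second after the job is handed in, with the robot touching nothing.
It also fails if it takes over 64 s, if anything falls off the work surface, if the arm or the gripper's body presses on something with over 40 N, if the wrist force passes 120 N, or if a joint passes its speed limit or range.

## Working session

There is one attempt and no reset: what is moved stays moved. The work goes in short steps, each a Python script; the robot and the scene stay as the last script left them, time stands still between calls to the robot, and variables do not carry over. Pictures are saved under pics/ and viewed, at most 10 in all, crops included, and the job is handed in when it is done.

```bash
mkdir -p pics; ls
python3 - <<'E'
from cell import robot
import cv2
s=robot.get_state(); print(s['t'],s['ee_pos'],s['eef_rot'],robot.tcp_to_tips)
p=robot.snapshot("top"); cv2.imwrite("pics/top0.png",p["pixels"])
print(p["K"],p["camera_from_world"])
for n in["gold_phone","stop","black_phone","jar","meter","driver"]:
    for d in robot.place_of(n,p): print(n,d)
E
```

```text
pics
0.0 [ 240.1206139  -549.52912379  241.27830442] [ 6.42248199e-01 -3.07476164e+00 -2.65458516e-03] 11.0
[[400.6678717    0.         317.21670107]
 [  0.         400.6678717  199.75701759]
 [  0.           0.           1.        ]] [[ 9.71278727e-03 -9.99676137e-01 -2.35219682e-02 -2.10567766e+02]
 [-9.89985296e-01 -6.30025727e-03 -1.41029854e-01  5.20133443e+02]
 [ 1.40835985e-01  2.46561956e-02 -9.89725870e-01  1.16866750e+03]
 [ 0.00000000e+00  0.00000000e+00  0.00000000e+00  1.00000000e+00]]
gold_phone {'position': [327.4, 140.6, 3.4], 'conf': 0.92}
gold_phone {'position': [503.1, -178.5, 1.1], 'conf': 0.81}
gold_phone {'position': [298.6, -242.8, 1.5], 'conf': 0.74}
gold_phone {'position': [415.2, -421.9, 1.7], 'conf': 0.7}
stop {'position': [608.1, -48.9, 0.9], 'conf': 0.68}
black_phone {'position': [509.4, 80.4, 0.1], 'conf': 0.69}
jar {'position': [451.4, -51.6, 0.1], 'conf': 0.58}
meter {'position': [692.7, 56.5, 0.1], 'conf': 0.66}
driver {'position': [709.6, -186.7, -0.3], 'conf': 0.64}
```

View pics/top0.png

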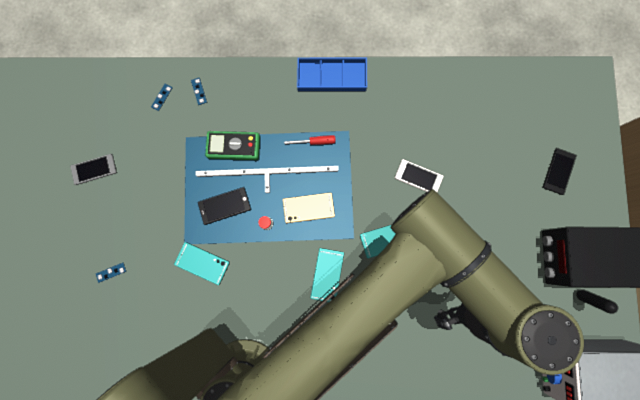

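The image shows the gold phone candidates: gold at (308,208), turquoise at (202,263), (327,275) and (378,242). Only (308,208) is gold, and it lies in the bay right of the rib (-y). The black phone is at (224,205), the jar at (265,222) and the rib at (267,180). I'll confirm the gold phone in a crop and measure it along with the stop.

```bash
cat > h.py <<'E'
import numpy as np, cv2
from scipy.spatial.transform import Rotation as R
def back(p,uv,z):
    """pixel -> world on plane z (pinhole)"""
    T=p["camera_from_world"]; Rm=T[:3,:3]; c=-Rm.T@T[:3,3]
    uv=np.atleast_2d(uv); r=np.c_[uv,np.ones(len(uv))]@np.linalg.inv(p["K"]).T@Rm
    return (c+r*((z-c[2])/r[:,2])[:,None])[:,:2]
def comp(mask,seed):
    n,l,s,c=cv2.connectedComponentsWithStats(mask.astype(np.uint8))
    k=1+np.argmin([np.hypot(*(c[i]-seed))+(1e4 if s[i,4]<40 else 0) for i in range(1,n)])
    return l==k
def rect(p,mask,z):
    v,u=np.nonzero(mask); w=back(p,np.c_[u,v],z)
    return cv2.minAreaRect(w.astype(np.float32)), w
def down(a):
    """tool down, tool y axis along world angle a (mod pi)"""
    y=np.array([np.cos(a),np.sin(a),0]); z=np.array([0,0,-1.]); x=np.cross(y,z)
    return R.from_matrix(np.c_[x,y,z]).as_rotvec()
E
python3 - <<'E'
from cell import robot
from h import *
p=robot.snapshot("top"); im=p["pixels"]; hsv=cv2.cvtColor(im,cv2.COLOR_BGR2HSV)
cv2.imwrite("pics/crop.png",cv2.resize(im[120:310,170:420],None,fx=3,fy=3,interpolation=cv2.INTER_CUBIC))
print(hsv[205,300],hsv[171,240],hsv[185,267],hsv[225,230])
H,S,V=[hsv[...,i].astype(int) for i in range(3)]
gold=(H>12)&(H<38)&(S>25)&(V>150); g=comp(gold,(308,208)); r,w=rect(p,g,13); print("gold",r,g.sum(), w.mean(0))
wh=(S<40)&(V>150); box=np.zeros_like(wh); box[155:195,190:345]=1
s=comp(wh&box,(267,173)); r,w=rect(p,s,18); print("stop",r,s.sum())
# rail: fit line on front part excluding rib
v,u=np.nonzero(s); 
k=(abs(u-267)>8); W=back(p,np.c_[u,v][k],18); a=cv2.fitLine(W.astype(np.float32),cv2.DIST_L2,0,.01,.01).ravel(); print("rail centre line",a, W.min(0),W.max(0))
k=(abs(u-267)<=6)&(v>178); print("rib",back(p,np.c_[u,v][k],18).mean(0),cv2.minAreaRect(back(p,np.c_[u,v][k],18).astype(np.float32)))
E
```

```text
[ 28  30 253] [ 30   2 255] [  0   0 255] [100 118 171]
gold ((501.1990661621094, -178.5947265625), (76.47036743164062, 151.40243530273438), 7.739745616912842) 1032 [ 504.27884157 -177.29601399]
stop ((584.8900146484375, -50.78431701660156), (75.75653076171875, 439.6447448730469), 2.6524362564086914) 824
rail centre line [ 4.3829061e-02 -9.9903905e-01  6.1428351e+02 -5.0534893e+01] [ 599.10743411 -268.93067381] [629.45165739 170.51734179]
rib [567.80920395 -51.34367875] ((567.4310913085938, -51.385135650634766), (40.70720672607422, 12.340749740600586), 1.5322513580322266)
```

View pics/crop.png

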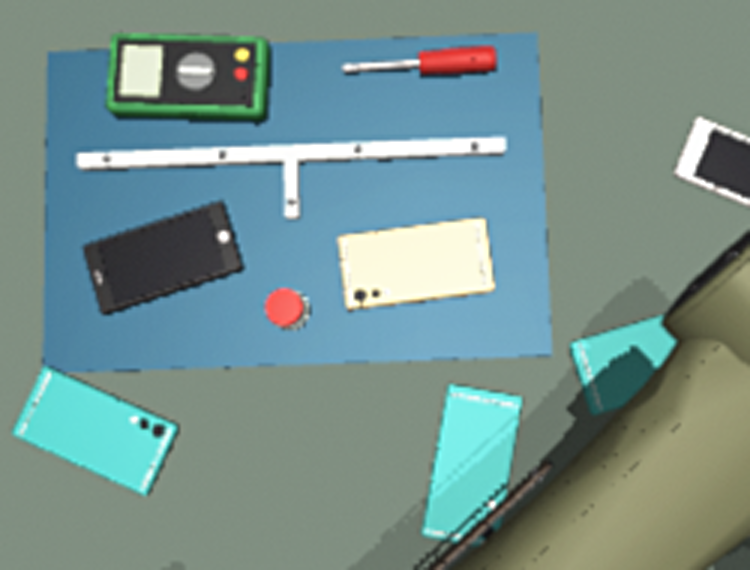

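The crop confirms it: the gold phone with lenses is at crop (416,263). It is in the -y bay, with turquoise look-alikes outside the mat. The stop is near (607.5,-50.5) with yaw 0.044, and the phone is near (502,-178.6) with yaw 0.135. Plan:
1. Push the long side with the open two-finger gripper until the phone meets the rail.
2. Push the end with the fingers shut until it meets the rib.

```bash
cat >> h.py <<'E'
O=np.array([607.5,-50.5]); A=0.0438
def S2W(x,y): c,s=np.cos(A),np.sin(A); return O+np.array([c*x-s*y,s*x+c*y])
def W2S(w): c,s=np.cos(A),np.sin(A); d=np.asarray(w)[:2]-O; return np.array([c*d[0]+s*d[1],-s*d[0]+c*d[1]])
def ori(robot,p,a):
    """of the two half-turns take the one whose ik keeps joint 6 nearer 0"""
    c=[(abs(q[5]),k) for k in(0,np.pi) if (q:=robot.ik(p,down(a+k))) is not None]
    return down(a+min(c)[1])
def guarded_down(robot,z0,zmin,lim=4,step=1.5):
    f0=robot.get_state()["force"][2]; p=np.array(robot.get_state()["ee_pos"]); z=z0
    while z>zmin:
        z-=step; robot.servo_line([p[0],p[1],z],feed=30); f=robot.get_state()["force"][2]-f0
        if f>lim: break
    return z,f
E
python3 - <<'E'
from cell import robot
from h import *
a=0.135; c=np.array([502,-178.6])+[-61*np.cos(a),-61*np.sin(a)]
o=ori(robot,[*c,100],a+np.pi/2); print(c,robot.ik([*c,100],o))
robot.move_pose([*c,100],o); robot.servo_line([*c,26],feed=120)
print(guarded_down(robot,26,3), robot.tcp_to_tips)
s=robot.get_state(); print(s['t'],s['ee_pos'],s['force'],s['gripper_width'])
for n in("side","top"):
    p=robot.snapshot(n); cv2.imwrite(f"pics/{n}1.png",p["pixels"])
E
```

```text
[ 441.5550188  -186.81000897] [ 0.02204978 -0.26344027 -0.45356325  0.         -1.38067335 -1.45784611]
(2.0, np.float64(0.38876596950227793)) 11.0
6.7833 [ 441.93424581 -187.09016964    1.84402402] [0.02996577 0.28804176 0.4420699 ] 0.9968367117025614
```

View pics/side1.png

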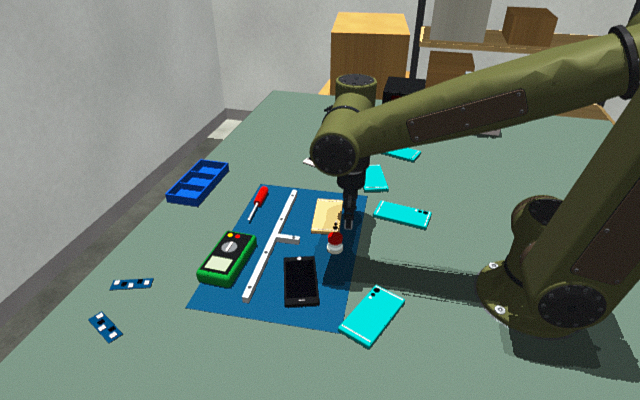

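The side view shows the fingers at the phone's near edge around (350,225), with the jar at (335,240) and clear. There was no bench contact at z=2, so the open tips sit about 4 mm above the bench. Next is the push towards the rail.

Run:
```python
from cell import robot
from h import *
n=np.array([np.cos(A),np.sin(A)])
yc=W2S([502,-178.6])[1]; print("y'",yc)
t=S2W(-110,yc); o=ori(robot,[*t,2],A+np.pi/2)
f0=np.array(robot.get_state()["force"])
robot.servo_line([*t,2],o,feed=50)
s=robot.get_state(); print(s['t'],W2S(s['ee_pos']),s['force']-f0)
x=-110; hits=0
while x<-74:
    x+=1.5 if x<-96 else 0.7
    robot.servo_line([*S2W(x,yc),2],feed=25); s=robot.get_state(); f=-(np.array(s['force'])-f0)[:2]@n
    if x>-96: print(round(x,1),W2S(s['ee_pos']).round(1),round(f,1))
    if f>12: break
print(x,f,s['force'],s['ft_torque'],s['t'])
p=robot.snapshot("wrist"); cv2.imwrite("pics/wrist2.png",p["pixels"])
```

```text
y' -123.35772090579206
8.2667 [-109.84833391 -123.33713499] [ 0.55147641 -0.91585053  0.83329753]
-95.0 [ -94.8 -123.3] -0.1
-94.3 [ -94.3 -123.4] 0.6
-93.6 [ -93.5 -123.3] 1.1
-92.9 [ -92.8 -123.4] 1.2
-92.2 [ -92.1 -123.4] 0.8
-91.5 [ -91.4 -123.4] 0.7
-90.8 [ -90.8 -123.4] 1.2
-90.1 [ -90.  -123.3] 1.4
-89.4 [ -89.4 -123.4] 1.4
-88.7 [ -88.6 -123.4] 0.6
-88.0 [ -87.9 -123.3] 1.2
-87.3 [ -87.2 -123.4] 0.7
-86.6 [ -86.7 -123.3] 2.4
-85.9 [ -86.7 -123.4] 6.0
-85.2 [ -86.6 -123.4] 9.7
-84.5 [ -86.6 -123.4] 11.6
-83.8 [ -86.6 -123.4] 14.6
-83.79999999999995 14.56876399177419 [-15.16557339   2.89844497  10.00521068] [ 7.71632066e-01  4.76162915e+00 -2.47307878e-03] 14.7667
```

View pics/wrist2.png

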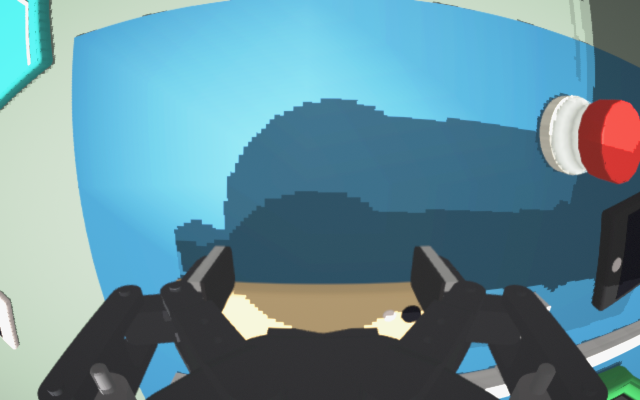

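The wrist view shows both fingers evenly against the long side (edge at row ~283), and the force rose at tool x'=-86.6, which matches 76 + 11. So the phone is flush with the rail, and I'll push the short end next.

Run:
```python
from cell import robot
from h import *
yc=-123.36
robot.servo_line([*S2W(-100,yc),2],feed=80)
robot.servo_line([*S2W(-105,yc),70],feed=150)
robot.grab(20)
t=S2W(-42,-240); o=ori(robot,[*t,70],A)
robot.move_pose([*t,70],o)
p=robot.snapshot("top"); im=p["pixels"]; cv2.imwrite("pics/top3.png",cv2.resize(im[120:310,170:420],None,fx=3,fy=3,interpolation=cv2.INTER_CUBIC))
s=robot.get_state(); print(s['t'],s['joint_pos'],robot.tcp_to_tips,s['gripper_width'],W2S(s['ee_pos']))
print([ (d['position'],W2S(d['position']),d['conf']) for d in robot.place_of("gold_phone",p)])
```

```text
18.15 [-1.59799785e-01  2.05623474e-01 -5.00576622e-02 -1.77123736e-05
 -1.31497207e+00  2.03296552e-01] 11.0 0.0006542740989741284 [ -41.97042766 -239.76955935]
[([346.5, -626.3, -0.7], array([-285.96166052, -563.81962427]), 0.95), ([410.4, -421.1, 2.4], array([-213.13805835, -361.61434994]), 0.9), ([575.5, -175.2, -0.8], array([ -37.42942366, -123.17925249]), 0.8), ([300.6, -241.5, 2.1], array([-314.96878782, -177.37889587]), 0.7), ([331.0, 142.1, 0.4], array([-267.8016351 ,  204.52211186]), 0.57)]
```

View pics/top3.png

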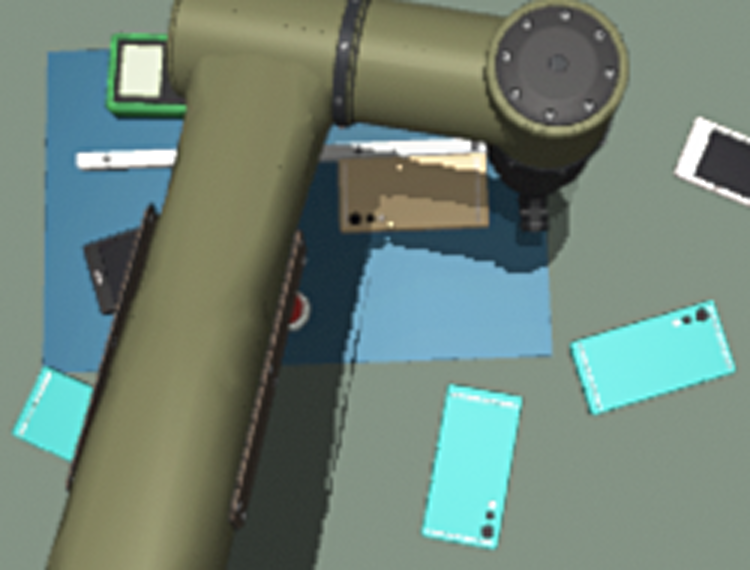

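The top view shows the phone flush along the rail, with its free end at crop (490,190). The shut fingers hang clear of it at (532,215). The network agrees at stop-frame (-37,-123). I'll lower and push along the rail.

Run:
```python
from cell import robot
from h import *
n=np.array([-np.sin(A),np.cos(A)]); X=-42
robot.servo_line([*S2W(X,-240),15],feed=120)
f0=np.array(robot.get_state()["force"]); print("f0",f0)
robot.servo_line([*S2W(X,-214),15],feed=60)
y=-214
while y<-155:
    y+=3 if y<-180 else 0.8
    robot.servo_line([*S2W(X,y),15],feed=30); s=robot.get_state(); df=np.array(s['force'])-f0; f=-df[:2]@n
    if y>-176 or f>4: print(round(y,1),W2S(s['ee_pos']).round(1),round(f,1),df.round(1))
    if f>12: break
print(s['t'])
robot.servo_line([*S2W(X,-190),15],feed=100)
robot.servo_line([*S2W(X,-235),70],feed=150)
p=robot.snapshot("top"); im=p["pixels"]; cv2.imwrite("pics/top4.png",cv2.resize(im[120:310,170:420],None,fx=3,fy=3,interpolation=cv2.INTER_CUBIC))
print(robot.get_state()['t'],[(W2S(d['position']),d['conf']) for d in robot.place_of("gold_phone",p)])
```

```text
f0 [-0.06566584 -0.42661887  0.98868724]
-175.6 [ -42.  -175.6] 0.9 [ 0.1 -0.9 -0.8]
-174.8 [ -42.  -174.7] 1.0 [-0.4 -1.  -0.8]
-174.0 [ -42.  -173.9] 0.1 [-0.3 -0.1 -1.3]
-173.2 [ -42.  -173.1] 0.7 [-0.5 -0.7 -1.2]
-172.4 [ -42.  -172.3] 0.9 [-0.6 -0.9 -0.6]
-171.6 [ -42.  -171.5] -0.4 [-0.2  0.4 -0.8]
-170.8 [ -42.  -170.7] 0.8 [ 0.2 -0.8 -1.3]
-170.0 [ -42.  -169.9] 1.1 [ 0.5 -1.1 -1. ]
-169.2 [ -42.  -169.3] 1.4 [ 0.6 -1.4 -1.6]
-168.4 [ -42.  -169.1] 4.7 [ 1.3 -4.7 -1.2]
-167.6 [ -42.  -169.1] 7.6 [ 0.5 -7.6 -2.8]
-166.8 [ -42. -169.] 11.1 [ -0.  -11.1  -2.2]
-166.0 [ -42. -169.] 13.3 [  1.  -13.3  -2.2]
26.1417
27.2083 [(array([-208.65908485, -359.90883055]), 0.91), (array([-268.95312332,  203.37142733]), 0.8), (array([-285.03625208, -563.25960711]), 0.72), (array([-37.67088336, -80.72796633]), 0.6), (array([-318.1911867, -175.5360325]), 0.57)]
```

View pics/top4.png

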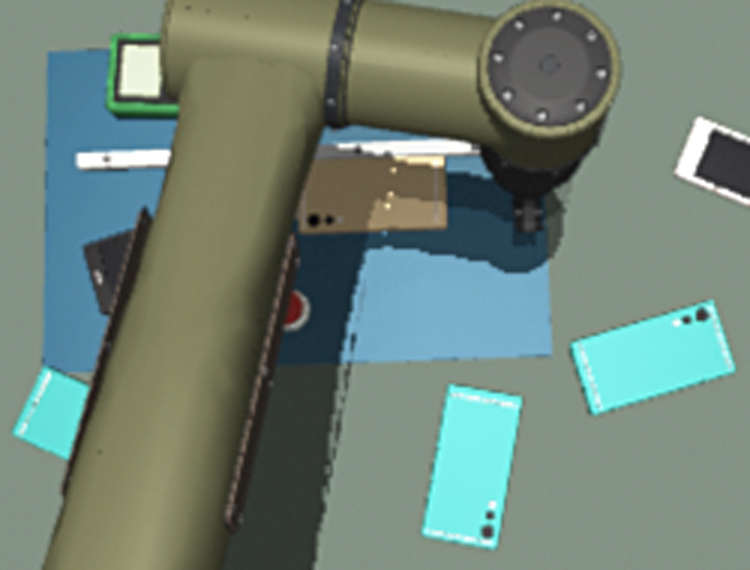

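The end stopped at tool y'=-169.0, as expected for the rib (158 + 11), and the network puts the phone at (-37.7,-80.7). One last gentle two-finger press against the rail will make sure it's flush, then I'll clear out and check.

Run:
```python
from cell import robot
from h import *
n=np.array([np.cos(A),np.sin(A)]); Y=-95
t=S2W(-108,Y); o=ori(robot,[*t,80],A+np.pi/2)
robot.servo_line([*S2W(-60,-235),90],feed=150)
robot.move_pose([*t,90],o); robot.gripper_open()
robot.servo_line([*t,2],feed=100)
f0=np.array(robot.get_state()["force"])
robot.servo_line([*S2W(-90,Y),2],feed=40); x=-90
while x<-78:
    x+=0.7; robot.servo_line([*S2W(x,Y),2],feed=25); s=robot.get_state(); f=-(np.array(s['force'])-f0)[:2]@n
    print(round(x,1),W2S(s['ee_pos']).round(1),round(f,1))
    if f>8: break
robot.servo_line([*S2W(-104,Y),2],feed=60); robot.servo_line([*S2W(-108,Y),120],feed=150)
robot.move_joints([-0.825,0.04,0.085,0,-1.615,-0.334])
p=robot.snapshot("top"); im=p["pixels"]; cv2.imwrite("pics/top5.png",cv2.resize(im[120:310,170:420],None,fx=3,fy=3,interpolation=cv2.INTER_CUBIC))
hsv=cv2.cvtColor(im,cv2.COLOR_BGR2HSV); H,S,V=[hsv[...,i].astype(int) for i in range(3)]
g=comp((H>12)&(H<38)&(S>25)&(V>150),(293,185)); r,w=rect(p,g,13); print(r,W2S(r[0]))
for k in("black_phone","jar","meter","driver"): print(k,robot.place_of(k,p)[:1])
print(robot.get_state()['t'])
```

```text
-89.3 [-89.4 -95. ] 0.1
-88.6 [-88.6 -95. ] 0.3
-87.9 [-87.9 -95. ] 1.1
-87.2 [-87.2 -95. ] 0.9
-86.5 [-86.7 -95. ] 2.2
-85.8 [-86.6 -95. ] 6.2
-85.1 [-86.6 -95.1] 8.5
((573.0317993164062, -132.28030395507812), (77.11418151855469, 151.97946166992188), 2.495748281478882) [-38.0159755  -80.19264667]
black_phone [{'position': [509.5, 79.4, 3.4], 'conf': 0.93}]
jar [{'position': [454.7, -51.1, -3.1], 'conf': 0.68}]
meter [{'position': [695.8, 57.3, -1.5], 'conf': 0.7}]
driver [{'position': [712.1, -185.1, -0.5], 'conf': 0.48}]
36.4083
```

View pics/top5.png

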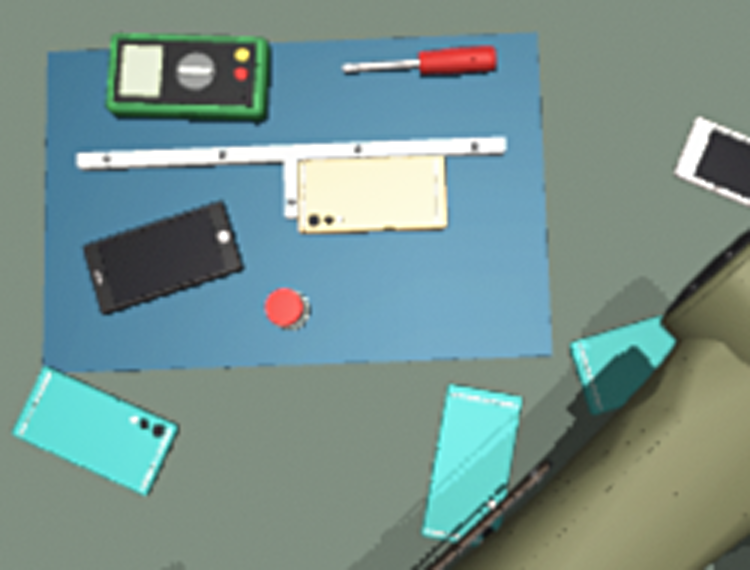

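The picture shows the phone snug in the corner: rail side at row ~155 and rib end at column ~298. Everything else is in place and the arm is clear.

```bash
python3 -c "
from cell import robot
print(robot.job_done())"
```

```text
the job is handed in; nothing more can be done
None
```

The gold phone is snug in its own bay's corner, flush against rail and rib, with the other items where they were and the arm clear; I handed the job in at about 36 s, and the result call gave no verdict.

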